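# Lay the chasing punches back in the graded tool rest

### The arm

A 6-joint arm with a two-finger parallel gripper is mounted at the origin on the work surface. World frame = base frame: x ahead of the robot, y to its left, z up, the work surface at z = 0. Lengths are in m, angles in rad, forces in N, time in s.
With the tool pointing down it reaches from about 0.35 to 0.85 m from the base axis. Payload 8.1 kg.
Tool frame: the origin (TCP) lies between the finger pads; the fingertips stand 14 mm ahead of it and the grasp point (between the pads) lies 5 mm behind it (robot.tcp_to_tips is the z of the fingertips in the tool frame, in m); z points along the fingers, y is the line along which they close (so a half turn about z gives the same grasp; the last joint's range is limited). The gripper opens to 93 mm and grips with 3 to 60 N. Pads are 15 mm wide; open, the fingers measure 128 mm over their backs; the gripper's body (75 mm by 188 mm) begins 65 mm behind the grasp point.
Start: joints at [1.139, 0.13, 1.488, -0, 1.523, -0.085], TCP at [0.204, 0.564, 0.233] pointing down, gripper open.
Joint ranges: [-2.96, 2.96], [-0.89, 2.26], [0.02, 2.5], [-1.34, 4.48], [0, 2.73], [-2.66, 2.66]. Speed limits (rad/s): [2.39, 2.39, 2.79, 3.14, 3.14, 3.14].

### API

Orientations are given as a rotation vector (axis times angle).
In Python, from plant import sensors, read_camera, robot gives the robot as it stands.
- The arm moves only by the tool tcp_steps, called after "Emit:" by a JSON object that holds its "api" and its "payload". Schema: {"type":"object","properties":{"increments":{"type":"array","items":{"type":"array","prefixItems":[{"type":"number"},{"type":"array","items":{"type":"number"},"minItems":3,"maxItems":3},{"type":"number"}],"minItems":3,"maxItems":3},"minItems":1,"maxItems":20},"force":{"type":"number"},"only":{"type":"string"},"quiet":{"type":"boolean"},"lines":{"type":"string"}},"required":["increments"],"additionalProperties":false}. increments is a list of rows, 1 to 20 of them, each written [opening, [dx, dy, dz], turn]: the finger opening in m, then dx, dy, dz in shares of the most that a row can go, 1 being 50 mm, then a turn about the tool's z in a scale on which 1.0 is pi rad; each row shifts and turns the commanded pose from where the row before left it, along the tool's axes as they then stand; what a row does not reach is not made up. A row lasts 1/10 s, in which the tool goes at most 0.05 m and 0.15 rad, less where a joint would pass 70% of its speed; a pose out of reach is approached as far as the arm can. The fingers move at their own pace and stop on an object; force is the grip in N (left out, the last holds). Time passes only in rows, so rows that do not move let the fingers close. The tool returns the time, the measured TCP pose, the force, the opening and the grip force at its end. only (a regular expression) keeps the lines of the reply that match it, lines (a string "A,B") keeps lines A to B, and quiet returns only ok. Input that does not fit is refused with a message, and nothing moves.
- sensors.read_state(): the state, without advancing time (a new reading comes with each control period).
- read_camera(name): name is "scene" or "top"; returns a dict with "image" (480x640x3 uint8, red, green, blue), "depth" (480x640 float32, m along the optical axis (not along the pixel's ray), 0 where there is no reading), "fx", "fy", "cx", "cy" (pixels), "R" (3x3) and "t" (3): a world point X has camera coordinates R X + t. Camera axes: x right, y down, z forward; pixel columns grow to the right and rows downward; lengths in m; the calibration is good to about 2 mm. A picture is of the moment at which its call begins.
- robot.close_job(): hands the job in; it is judged then, once.
The state is a dict: "t": time; "q": joint angles; "dq": joint speeds; "joint_torque": joint torques, N m; "tool_pos": TCP position; "orientation": TCP orientation; "force": force on the tool from outside, world axes, zero at the start; "wrist_torque": the same for the moment, N m; "opening": finger opening in m; "gripper_force": force on a finger pad.
Only numpy, scipy, OpenCV 4.12 (cv2) and the standard library are available. Lean on these libraries where they do the work, as an engineer would, in place of code of your own. Each camera call takes 0.05 s, during which the arm holds its last target. There are 200 camera calls.

### The job

Four steel chasing punches lie about on the stone slab: lay them back in the wooden tool rest in order of length, one in each pair of notches, the shortest at the rest's narrow end and the longest at its wide end. Each must lie flat and straight across both battens, down in its notches and with its length centred over the battens; the tips may point either way. Leave the wax tin, file and hammer where they are.

Things in the scene. Friction and masses are not known exactly. Their poses are not given: they have to be found in the camera images.
- punch_shortest: the shortest of four black steel chasing punches with bright ends: bar 86 mm long (its x), 12 mm wide and high, flat underside, 0.08 kg. Struck end at -x; the last 26 mm to +x taper narrow, so its centre of mass is 4 mm to -x. Origin: mid-length, on the underside, z up. Starts flat on the slab within about 50 degrees of its x axis; the four swap places
- punch_short: the second shortest of four black steel chasing punches with bright ends: bar 104 mm long (its x), 15 mm wide and high, flat underside, 0.16 kg. Struck end at -x; the last 31 mm to +x taper narrow, so its centre of mass is 5 mm to -x. Origin: mid-length, on the underside, z up. Starts flat on the slab within about 50 degrees of its x axis; the four swap places
- punch_long: the second longest of four black steel chasing punches with bright ends: bar 122 mm long (its x), 18 mm wide and high, flat underside, 0.26 kg. Struck end at -x; the last 37 mm to +x taper narrow, so its centre of mass is 6 mm to -x. Origin: mid-length, on the underside, z up. Starts flat on the slab within about 50 degrees of its x axis; the four swap places
- punch_longest: the longest of four black steel chasing punches with bright ends: bar 140 mm long (its x), 21 mm wide and high, flat underside, 0.41 kg. Struck end at -x; the last 42 mm to +x taper narrow, so its centre of mass is 7 mm to -x. Origin: mid-length, on the underside, z up. Starts flat on the slab within about 50 degrees of its x axis; the four swap places
- tool_rest: fixed wooden rest: board 244 mm long (y), 83 mm wide at its narrow end (-y), 141 at the wide end (+y), with two battens splayed likewise, 40 to 80 mm clear between. Four notch pairs at y = -84, -28, 28, 84 mm: floors 34 mm wide, 24 above the bench, 45-degree teeth to 35; a punch lies across both, along x, centred on x = 0. Origin: underside centre. Any bearing, either side
- slab: fixed rough-edged stone slab about 345 x 325 mm, on which the punches start; its flat top is 30 mm above the bench. Origin: centre of its underside; z up. It stands on the side that the tool rest does not. The bare bench is at z = 0; punches laid in neighbouring notches are 36 mm or more apart, so open the fingers only a little there
- wax_tin: small round aluminium wax tin with a red and brass lid, 43 mm diameter, 18 mm high, lying loose near the middle of the slab between the punches; origin: centre of its underside. To be left where it is
- file: hand file lying flat and loose on the bench between slab and rest, along its own x: wooden handle from x = -130 to -40 mm, 22 mm wide and 20 mm high, black blade from there to x = +110 mm, 20 mm wide and 6 mm thick; origin on the underside. To be left where it is
- hammer: hammer with wooden handle, 250 mm long along its own x, head at +x about 85 mm across and 26 mm high, lying loose at the far side of the bench; origin: middle of its length, on the underside. To be left where it is
Mind the look-alikes: they are no part of the job. What is shaped like the punch_short but pink or yellow is not meant.

How it is judged:
By the outcome, as a careful person would: the job done as asked, in the order asked, and still so for the second after the job is handed in, with the robot touching nothing.
It also fails if it takes over 104 s, if anything falls off the work surface, if the arm or the gripper's body presses on something with over 40 N, if the wrist force passes 120 N, or if a joint passes its speed limit or range.

## Working session

There is one attempt and no reset: what is moved stays moved. The work goes in short steps, Python scripts to look and compute and a tool call to move; the robot and the scene stay as the last step left them, time stands still between calls to the robot, and variables do not carry over. Pictures are saved under pics/ and viewed, at most 14 in all, crops included, and the job is handed in when it is done.

```bash
mkdir -p pics; ls
```

Run:
```python
from plant import sensors, read_camera, robot
import cv2,numpy as np
for n in("top","scene"):
    c=read_camera(n); cv2.imwrite(f"pics/{n}0.png",c["image"][:,:,::-1]); np.savez(f"{n}0.npz",**c)
    print(n,c["fx"],c["fy"],c["cx"],c["cy"],c["R"].round(3).tolist(),c["t"])
s=sensors.read_state();print(s)
```

```text
pics
top 538.7936441341427 538.7936441341427 314.9300460063788 234.13944677273048 [[-0.026, -0.999, -0.026], [-0.997, 0.028, -0.074], [0.074, 0.024, -0.997]] [0.08452857 0.4618912  1.20514257]
scene 570.9013087801088 570.9013087801088 316.3715275846573 234.49734398698047 [[-0.495, 0.869, 0.002], [0.633, 0.361, -0.685], [-0.596, -0.338, -0.729]] [ 0.17551849 -0.28977935  1.68141851]
{'t': 0.1, 'q': array([ 1.13857346e+00,  1.31120420e-01,  1.48917797e+00, -2.25928398e-05,
        1.52300068e+00, -8.53616394e-02]), 'dq': array([-4.52947467e-04, -1.84292922e-03, -7.78573328e-04,  8.14429971e-06,
        1.02972962e-03, -4.96777785e-05]), 'joint_torque': array([ 4.96448502e-05, -5.61341894e+01, -4.93094444e+01,  7.69762555e-02,
        2.91226973e-02, -3.50696632e-05]), 'tool_pos': array([0.20372407, 0.56382487, 0.23166739]), 'orientation': array([-5.42047635e-01, -3.09405485e+00,  2.59989290e-03]), 'force': array([-0.52032223, -0.10505901, -0.43688928]), 'wrist_torque': array([ 0.00026322, -0.01424617,  0.02456155]), 'gripper_force': 0.0, 'opening': 0.09281905286770388}
```

View pics/top0.png

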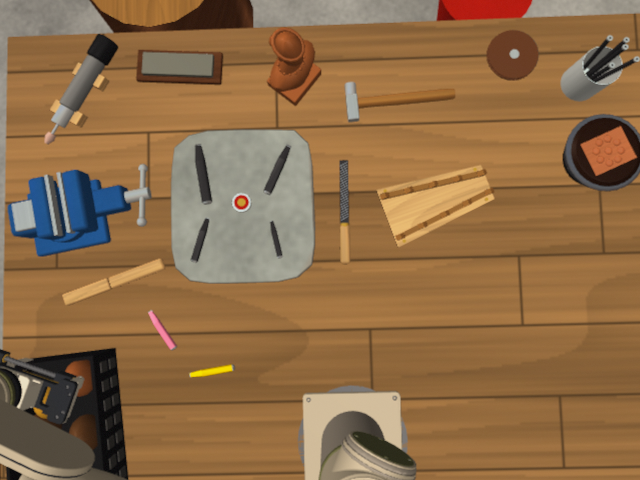

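View pics/scene0.png

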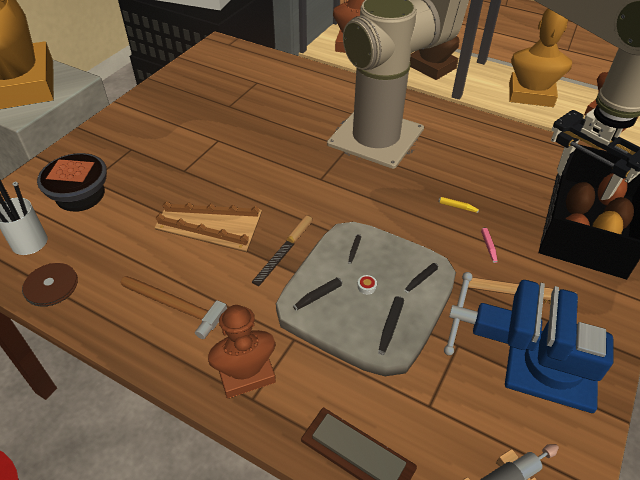

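The top view shows four black punches on the slab: longest (203,174), long (278,170), short (200,240) and shortest (276,239). The pink bar at (161,329) and the yellow one at (211,371) are look-alikes lying on the bench and the wrong colour, so I leave them alone. The rest is at (436,205), wide end on the left. I'll segment the punches and confirm everything in one enlarged crop.

Create h.py:
```python
import numpy as np,cv2
def w(c,u,v,z):
    """pixel -> world at height z"""
    R,t=np.array(c["R"]),np.array(c["t"]); d=R.T@np.array([(u-c["cx"])/c["fx"],(v-c["cy"])/c["fy"],1]); o=-R.T@t
    return o+d*(z-o[2])/d[2]
def punches(c,roi,thr=70):
    x0,y0,x1,y1=roi; g=c["image"][y0:y1,x0:x1].max(2)
    n,l,s,ce=cv2.connectedComponentsWithStats((g<thr).astype(np.uint8))
    out=[]
    for i in range(1,n):
        if s[i,4]<60: continue
        p=np.argwhere(l==i)[:,::-1].astype(np.float32)+[x0,y0]
        out.append((s[i,4],p))
    return out
```

Run:
```python
from h import *
c=dict(np.load("top0.npz"))
im=c["image"][:,:,::-1]
a=cv2.resize(im[125:285,168:318],None,fx=4,fy=3.75*0+4,interpolation=cv2.INTER_CUBIC)[:600]
b=cv2.resize(im[155:255,370:500],None,fx=6,fy=6,interpolation=cv2.INTER_CUBIC)
cv2.imwrite("pics/slab.png",a[:600]);cv2.imwrite("pics/rest.png",b)
for n,p in punches(c,(175,133,312,278)):
    z=np.array([w(c,u,v,0.03+0.012) for u,v in p])[:,:2]
    m=z.mean(0);U,S,V=np.linalg.svd(z-m,full_matrices=False);d=V[0]
    if d[0]<0:d=-d
    q=(z-m)@d;e=(z-m)@[-d[1],d[0]]
    mid=m+d*(q.max()+q.min())/2
    # width profile to find taper
    print(n,p.mean(0).round(),"mid",mid.round(4),"yaw",np.degrees(np.arctan2(d[1],d[0])).round(1),"L",np.ptp(q).round(3),"wlo",np.ptp(e[q<q.min()+.02]).round(3),"whi",np.ptp(e[q>q.max()-.02]).round(3))
# heights of things
for n,(u,v) in dict(slab=(240,240),rest=(440,205),bench=(450,300),tin=(241,202)).items():
    d=c["depth"][v,u];X=c["R"].T@(np.array([(u-c["cx"])/c["fx"]*d,(v-c["cy"])/c["fy"]*d,d])-c["t"]);print(n,X.round(4))
```

```text
483 [202. 174.] mid [0.6073 0.3226] yaw 8.9 L 0.128 wlo 0.021 whi 0.014
327 [277. 170.] mid [0.6121 0.152 ] yaw -25.5 L 0.11 wlo 0.016 whi 0.012
253 [200. 240.] mid [0.4581 0.328 ] yaw -17.6 L 0.095 wlo 0.014 whi 0.011
142 [276. 239.] mid [0.4554 0.1601] yaw 12.4 L 0.075 wlo 0.009 whi 0.008
slab [0.4544 0.2409 0.0317]
rest [ 0.5238 -0.2154  0.006 ]
bench [ 0.3072 -0.2294  0.0024]
tin [0.5376 0.234  0.0523]
```

View pics/slab.png

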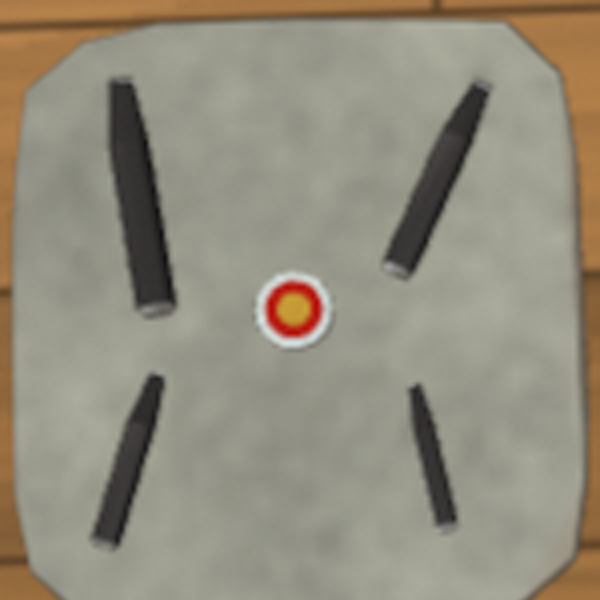

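View pics/rest.png

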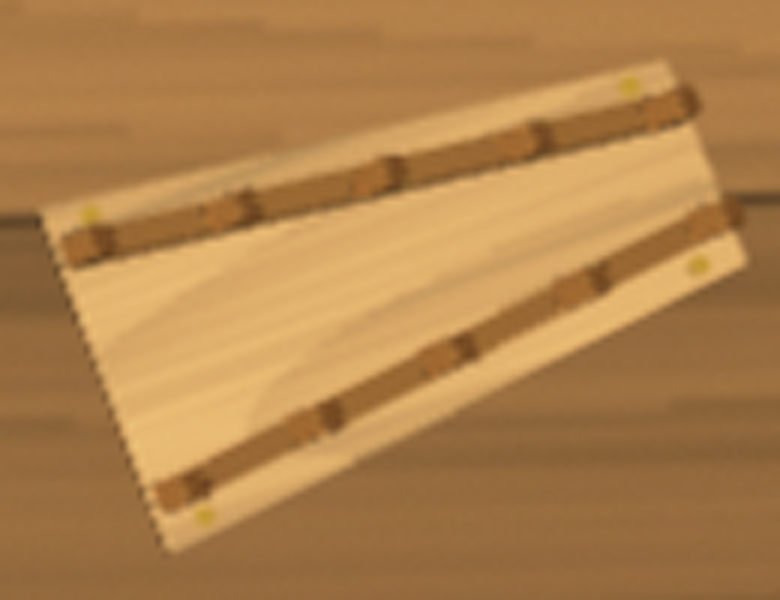

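The slab crop shows no other black bars. All four taper at the far (upper) end; tip and struck-end pixels in the crop are longest (120,77)/(155,306), long (483,82)/(397,267), short (157,376)/(106,543), shortest (414,386)/(447,526). In the rest crop, the wide end is at left, with board corners (40,212), (667,60), (748,264), (170,553). The tooth pairs are legible.

Add to h.py:
```python
def go(x,y,z,yaw):
    """print the turn, then tool-axis shift after the turn, to TCP (x,y,z) with punch-axis bearing yaw (deg)"""
    from plant import sensors
    from scipy.spatial.transform import Rotation as Ro
    s=sensors.read_state(); R=Ro.from_rotvec(s["orientation"]).as_matrix()
    cur=np.degrees(np.arctan2(R[1,1],R[0,1]))-90
    a=-((yaw-cur+90)%180-90); R2=R@Ro.from_euler("z",a,degrees=True).as_matrix()
    d=R2.T@(np.array([x,y,z])-s["tool_pos"])
    print("t",s["t"].__round__(2),"turn",np.radians(a).round(3),"shift",d.round(4),"open",round(s["opening"],4),"q6",s["q"][5].round(2),"tilt",R[:,2].round(3))
```

Run:
```python
from h import *
from scipy.optimize import least_squares
import json
c=dict(np.load("top0.npz"))
P=dict(longest=((120,77),(155,306),.021,.007),long=((483,82),(397,267),.018,.006),short=((157,376),(106,543),.015,.005),shortest=((414,386),(447,526),.012,.004))
T={}
for k,(a,b,h,o) in P.items():
    A,B=[w(c,168+(u+.5)/4-.5,125+(v+.5)/4-.5,.03+h*f)[:2] for (u,v),f in((a,.8),(b,1))]
    d=A-B;L=np.linalg.norm(d);d/=L;m=(A+B)/2;T[k]=(m,d)
    print(k,"mid",m.round(4),"yaw",np.degrees(np.arctan2(d[1],d[0])).round(1),"L",L.round(4),"com",(m-d*o).round(4))
px=lambda u,v,z:w(c,370+(u+.5)/6-.5,155+(v+.5)/6-.5,z)[:2]
C=[px(40,212,.006),px(667,60,.006),px(748,264,.006),px(170,553,.006)]
lc=np.array([[.0705,.122],[.0415,-.122],[-.0415,-.122],[-.0705,.122]])
up=[(90,243),(230,208),(382,173),(530,138),(672,103)];lo=[(182,491),(315,417),(450,352),(580,284),(718,217)]
M=[(px(*a,.035)+px(*b,.035))/2 for a,b in zip(up,lo)]
lm=np.array([[0,y] for y in(.112,.056,0,-.056,-.112)])
def fit(l,X):
    f=lambda p:((l@np.array([[np.cos(p[2]),np.sin(p[2])],[-np.sin(p[2]),np.cos(p[2])]])+p[:2])-X).ravel()
    r=least_squares(f,[.5,-.2,.35]);return r.x,r.fun.reshape(-1,2).round(4).tolist()
for l,X in((lc,C),(lm,M),(lm[1:4],M[1:4]),(np.vstack([lc,lm]),np.array(C+M))):
    p,r=fit(l,np.array(X));print(p[:2].round(4),np.degrees(p[2]).round(2),r)
ca,sa=np.cos(p[2]),np.sin(p[2])
for k,y,o in(("shortest",-.084,.004),("short",-.028,.005),("long",.028,.006),("longest",.084,.007)):
    m=p[:2]+y*np.array([-sa,ca]);print(k,"goal mid",m.round(4),"com(tip +x)",(m-o*np.array([ca,sa])).round(4))
from h import go
print("to longest");m,d=T["longest"];g=m-.007*d;go(*g,.15,np.degrees(np.arctan2(d[1],d[0])))
```

```text
longest mid [0.6077 0.3214] yaw 8.4 L 0.1328 com [0.6008 0.3204]
long mid [0.6125 0.1513] yaw -25.7 L 0.1156 com [0.6071 0.1539]
short mid [0.4573 0.3275] yaw -17.3 L 0.0973 com [0.4525 0.329 ]
shortest mid [0.4548 0.1605] yaw 12.2 L 0.0807 com [0.4509 0.1596]
[ 0.5358 -0.2096] 18.56 [[0.0009, -0.0004], [-0.0005, 0.0003], [0.0003, 0.0006], [-0.0007, -0.0005]]
[ 0.5354 -0.2071] 18.65 [[0.0003, 0.0011], [-0.0008, -0.0005], [-0.0, 0.0004], [0.0001, -0.0003], [0.0004, -0.0007]]
[ 0.5356 -0.207 ] 18.21 [[-0.0001, -0.0002], [0.0002, 0.0005], [-0.0001, -0.0003]]
[ 0.5356 -0.2082] 18.59 [[0.0006, 0.001], [-0.0007, 0.0017], [0.0002, 0.0021], [-0.001, 0.0009], [0.0006, 0.0], [-0.0005, -0.0016], [0.0002, -0.0007], [0.0002, -0.0015], [0.0005, -0.0019]]
shortest goal mid [ 0.5624 -0.2879] com(tip +x) [ 0.5586 -0.2891]
short goal mid [ 0.5445 -0.2348] com(tip +x) [ 0.5398 -0.2364]
long goal mid [ 0.5267 -0.1817] com(tip +x) [ 0.521  -0.1836]
longest goal mid [ 0.5088 -0.1286] com(tip +x) [ 0.5022 -0.1308]
to longest
t 0.1 turn -0.494 shift [-0.3573 -0.2988  0.0818] open 0.0928 q6 -0.09 tilt [-0.001 -0.002 -1.   ]
```

The manual's scale: shifts go in shares of 50 mm and turns go in shares of pi rad. Converting my numbers, -0.0325 m is -0.65, -0.0272 m is -0.544, -0.1235 rad is -0.0393.

Emit:
{"api": "tcp_steps", "payload": {"increments": [[0.06,[0,0,0],-0.0393],[0.06,[0,0,0],-0.0393],[0.06,[0,0,0],-0.0393],[0.06,[0,0,0],-0.0393],[0.06,[-0.65,-0.544,0],0],[0.06,[-0.65,-0.544,0],0],[0.06,[-0.65,-0.544,0],0],[0.06,[-0.65,-0.544,0],0],[0.06,[-0.65,-0.544,0],0],[0.06,[-0.65,-0.544,0],0],[0.06,[-0.65,-0.544,0],0],[0.06,[-0.65,-0.544,0],0],[0.06,[-0.65,-0.544,0],0],[0.06,[-0.65,-0.544,0],0],[0.06,[-0.65,-0.544,0],0],[0.06,[0,0,0],0]], "force": 30}}

```text
t: 1.7
tool_pos: [0.6049, 0.3166, 0.2311]
orientation: [0.223, -3.133, 0.003]
force: [-0.5, 0.2, -0.9]
opening: 0.0598
gripper_force: 0.0
```

Run:
```python
from h import *
go(.6008,.3204,.15,8.4)
c=dict(np.load("top0.npz"));v,u=np.mgrid[0:480,0:640];D=c["depth"]
X=np.stack([(u-c["cx"])/c["fx"]*D,(v-c["cy"])/c["fy"]*D,D],-1)-c["t"];X=X@c["R"]
for n,(x,y) in dict(longest=(.6077,.3214),long=(.6125,.1513),short=(.4573,.3275),shortest=(.4548,.1605)).items():
    m=(np.hypot(X[...,0]-x,X[...,1]-y)<.085)&(X[...,2]>.0385)&(D>0)&(np.hypot(X[...,0]-.537,X[...,1]-.234)>.03)
    z=X[m][:,:2];q=z.mean(0);d=np.linalg.svd(z-q,full_matrices=False)[2][0];d*=np.sign(d[0]);s=(z-q)@d
    print(n,len(z),(q+d*(s.max()+s.min())/2).round(4),np.degrees(np.arctan2(d[1],d[0])).round(1),np.ptp(s).round(4),"lo",(q+d*s.min()).round(4),"hi",(q+d*s.max()).round(4),"zmed",np.median(X[m][:,2]).round(4))
```

```text
t 1.7 turn -0.004 shift [0.0034 0.0046 0.0811] open 0.0598 q6 -1.31 tilt [-0.    -0.002 -1.   ]
longest 543 [0.6057 0.3229] 8.5 0.138 lo [0.5374 0.3127] hi [0.6739 0.3331] zmed 0.0494
long 400 [0.6098 0.1536] -25.1 0.1183 lo [0.5563 0.1788] hi [0.6633 0.1285] zmed 0.0465
short 292 [0.4734 0.3257] -15.0 0.1374 lo [0.407  0.3434] hi [0.5397 0.3079] zmed 0.0442
shortest 156 [0.4504 0.1605] 12.5 0.0796 lo [0.4115 0.1518] hi [0.4892 0.1691] zmed 0.0417
```

To row units: 0.04 m is 0.8, 0.0052 m is 0.104.

Emit:
{"api": "tcp_steps", "payload": {"increments": [[0.06,[0.092,0.104,0.8],0],[0.06,[0,0,0.8],0],[0.06,[0,0,0.8],0],[0.06,[0,0,0.6],0],[0.06,[0,0,0.4],0],[0.06,[0,0,0.24],0],[0.06,[0,0,0],0],[0.01,[0,0,0],0],[0.01,[0,0,0],0],[0.01,[0,0,0],0],[0.01,[0,0,0],0],[0.01,[0,0,0],0],[0.01,[0,0,0],0]], "force": 40}}

```text
t: 3.0
tool_pos: [0.5967, 0.3249, 0.0514]
orientation: [-0.23, 3.132, -0.001]
force: [-0.7, -3.9, 4.9]
opening: 0.0206
gripper_force: 40.0
```

```bash
python3 -c "from h import go;go(.5022,-.1308,.14,18.6)"
```

```text
t 3.0 turn -0.178 shift [ 0.2349 -0.4018 -0.0886] open 0.0206 q6 -1.29 tilt [ 0.001 -0.    -1.   ]
```

To row units: -0.04 m is -0.8, -0.0335 m is -0.67, -0.089 rad is -0.0283.

Emit:
{"api": "tcp_steps", "payload": {"increments": [[0.01,[0,0,-0.4],0],[0.01,[0,0,-0.8],0],[0.01,[0,0,-0.8],0],[0.01,[0,0,0],-0.0283],[0.01,[0,0,0],-0.0283],[0.01,[0.392,-0.67,0],0],[0.01,[0.392,-0.67,0],0],[0.01,[0.392,-0.67,0],0],[0.01,[0.392,-0.67,0],0],[0.01,[0.392,-0.67,0],0],[0.01,[0.392,-0.67,0],0],[0.01,[0.392,-0.67,0],0],[0.01,[0.392,-0.67,0],0],[0.01,[0.392,-0.67,0],0],[0.01,[0.392,-0.67,0],0],[0.01,[0.392,-0.67,0],0],[0.01,[0.392,-0.67,0],0],[0.01,[0,0,0],0],[0.01,[0,0,0],0],[0.01,[0,0,0],0]]}}

```text
t: 5.0
tool_pos: [0.5014, -0.1299, 0.15]
orientation: [0.509, -3.099, -0.002]
force: [0.7, 0.1, -4.5]
opening: 0.0205
gripper_force: 40.0
```

Run:
```python
from h import *
from plant import read_camera
go(.5022,-.1308,.0454,18.6)
c=read_camera("top");cv2.imwrite("pics/carry.png",cv2.resize(c["image"][140:270,310:510,::-1],None,fx=4,fy=4))
```

```text
t 5.0 turn 0.001 shift [-0.0005 -0.0012  0.1046] open 0.0205 q6 -2.25 tilt [-0.001  0.001 -1.   ]
```

View pics/carry.png

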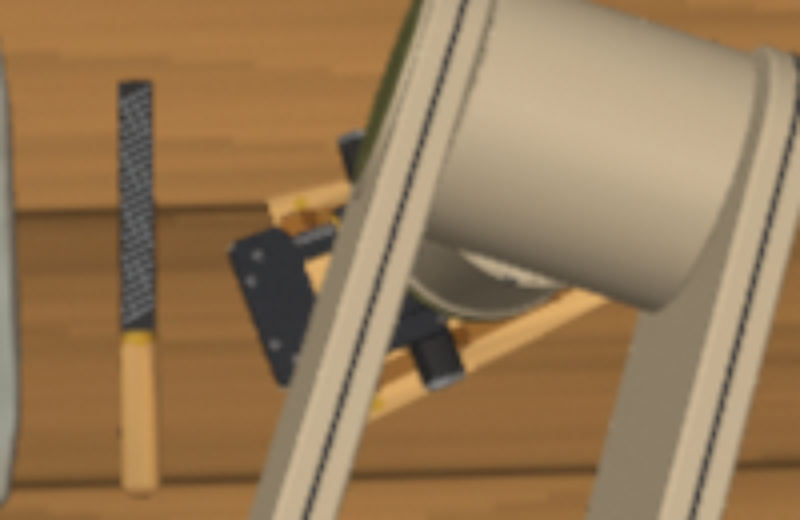

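Run:
```python
from h import *
c=dict(np.load("top0.npz"))
f=lambda u,v,z:w(c,310+(u+.5)/4-.5,140+(v+.5)/4-.5,z)[:2]
A=f(352,132,.147);B=f(442,372,.149);d=(A-B)/np.linalg.norm(A-B)
print(np.linalg.norm(A-B),(A+B)/2,"along",((A+B)/2-[.5014,-.1299])@d,"yaw",np.degrees(np.arctan2(d[1],d[0])))
```

```text
0.1304566864543014 [ 0.51345771 -0.12301198] along 0.013598215083913005 yaw 18.043364835057822
```

Emit:
{"api": "tcp_steps", "payload": {"increments": [[0.01,[0,-0.024,0.8],0],[0.01,[0,0,0.7],0],[0.01,[0,0,0.3],0],[0.01,[0,0,0],0],[0.01,[0,0,0],0]]}}

```text
t: 5.55
tool_pos: [0.5028, -0.1317, 0.0617]
orientation: [-0.51, 3.099, -0.0]
force: [0.8, -0.6, -3.2]
opening: 0.0208
gripper_force: 40.0
```

To row units: 0.01 m is 0.2, 0.0045 m is 0.09.

Emit:
{"api": "tcp_steps", "payload": {"increments": [[0.01,[0.09,0,0.2],0],[0.01,[0,0,0.08],0],[0.01,[0,0,0],0],[0.01,[0,0,0],0]]}}

```text
t: 5.95
tool_pos: [0.4979, -0.1336, 0.047]
orientation: [-0.508, 3.1, -0.0]
force: [-0.2, -0.4, -5.4]
opening: 0.0204
gripper_force: 40.0
```

```bash
python3 -c "from h import go;go(.4982,-.1322,.0454,18.6)"
```

```text
t 5.95 turn 0.0 shift [-0.0007  0.0012  0.0016] open 0.0204 q6 -2.26 tilt [ 0. -0. -1.]
```

To row units: -0.04 m is -0.8, 0.0012 m is 0.024.

Emit:
{"api": "tcp_steps", "payload": {"increments": [[0.01,[0,0.024,0.04],0],[0.01,[0,0,0],0],[0.032,[0,0,0],0],[0.032,[0,0,0],0],[0.032,[0,0,0],0],[0.032,[0,0,-0.4],0],[0.032,[0,0,-0.8],0],[0.032,[0,0,-0.8],0],[0.05,[0,0,0],0]]}}

```text
t: 6.85
tool_pos: [0.5013, -0.1337, 0.1515]
orientation: [-0.507, 3.091, -0.008]
force: [1.1, -1.3, 0.5]
opening: 0.0362
gripper_force: 0.0
```

```bash
python3 -c "from h import go;go(.605,.155,.14,-25.4)"
```

```text
t 6.85 turn 0.769 shift [0.0303 0.3052 0.0115] open 0.0362 q6 -2.26 tilt [ 0.01  -0.004 -1.   ]
```

To row units: 0.0381 m is 0.762, 0.0038 m is 0.076, 0.128 rad is 0.0407.

Emit:
{"api": "tcp_steps", "payload": {"increments": [[0.05,[0,0,0],0.0407],[0.05,[0,0,0],0.0407],[0.05,[0,0,0],0.0407],[0.05,[0,0,0],0.0407],[0.05,[0,0,0],0.0407],[0.05,[0,0,0],0.0411],[0.05,[0.076,0.762,0],0],[0.05,[0.076,0.762,0],0],[0.05,[0.076,0.762,0],0],[0.05,[0.076,0.762,0],0],[0.05,[0.076,0.762,0],0],[0.05,[0.076,0.762,0],0],[0.05,[0.076,0.762,0],0],[0.05,[0.076,0.762,0],0],[0.05,[0,0,0],0],[0.05,[0,0,0],0]]}}

```text
t: 8.45
tool_pos: [0.6005, 0.1567, 0.1437]
orientation: [-0.688, -3.064, 0.001]
force: [0.4, 0.3, 0.1]
opening: 0.0501
gripper_force: 0.0
```

Run:
```python
from h import *
from plant import read_camera
go(.6056,.1553,.048,-25.4)
c=read_camera("top");np.savez("top1.npz",**c);cv2.imwrite("pics/r1.png",cv2.resize(c["image"][145:265,360:510,::-1],None,fx=5,fy=5,interpolation=cv2.INTER_CUBIC))
```

```text
t 8.45 turn 0.001 shift [-0.0053  0.001   0.0957] open 0.0501 q6 -0.96 tilt [-0.001 -0.001 -1.   ]
```

View pics/r1.png

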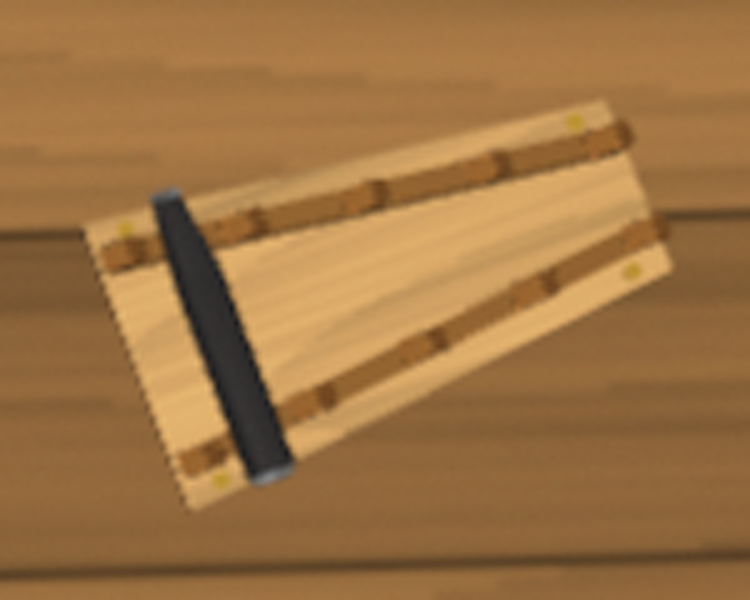

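The longest punch is in the wide-end notch: tip (167,192), struck top edge (270,468), flat between the teeth. I'll work out how well it is centred and grip the second punch in the same step.

Add to h.py:
```python
def inrest(c,tip,end,zt,off=(360,145),s=5):
    A,B=[w(c,off[0]+(u+.5)/s-.5,off[1]+(v+.5)/s-.5,z)[:2] for (u,v),z in((tip,zt-.004),(end,zt))]
    a=np.radians(18.6);M=np.array([[np.cos(a),np.sin(a)],[-np.sin(a),np.cos(a)]]);A,B=[M@(P-[.5356,-.2078]) for P in(A,B)]
    print("tip",A.round(4),"end",B.round(4),"mid",((A+B)/2).round(4),"L",np.linalg.norm(A-B).round(4))
```

Run:
```python
from h import *
c=dict(np.load("top1.npz"))
inrest(c,(167,190),(270,470),.045)
```

```text
tip [0.0679 0.0848] end [-0.0652  0.087 ] mid [0.0014 0.0859] L 0.1331
```

Emit:
{"api": "tcp_steps", "payload": {"increments": [[0.05,[-0.106,0.02,0.6],0],[0.05,[0,0,0.6],0],[0.05,[0,0,0.4],0],[0.05,[0,0,0.31],0],[0.05,[0,0,0],0],[0.05,[0,0,0],0],[0.01,[0,0,0],0],[0.01,[0,0,0],0],[0.01,[0,0,0],0],[0.01,[0,0,0],0],[0.01,[0,0,0],0],[0.01,[0,0,0],0]]}}

```text
t: 9.7
tool_pos: [0.6063, 0.1548, 0.0495]
orientation: [0.691, 3.064, 0.0]
force: [-0.2, -0.1, 2.6]
opening: 0.0171
gripper_force: 40.0
```

```bash
python3 -c "from h import go;go(.521,-.1836,.145,18.6)"
```

```text
t 9.7 turn -0.768 shift [ 0.1887 -0.2935 -0.0955] open 0.0171 q6 -0.96 tilt [ 0.  0. -1.]
```

To row units: -0.04 m is -0.8, -0.035 m is -0.7, -0.128 rad is -0.0407.

Emit:
{"api": "tcp_steps", "payload": {"increments": [[0.01,[0,0,-0.4],0],[0.01,[0,0,-0.8],0],[0.01,[0,0,-0.7],0],[0.01,[0,0,0],-0.0407],[0.01,[0,0,0],-0.0407],[0.01,[0,0,0],-0.0407],[0.01,[0,0,0],-0.0407],[0.01,[0,0,0],-0.0407],[0.01,[0,0,0],-0.0407],[0.01,[0.42,-0.652,0],0],[0.01,[0.42,-0.652,0],0],[0.01,[0.42,-0.652,0],0],[0.01,[0.42,-0.652,0],0],[0.01,[0.42,-0.652,0],0],[0.01,[0.42,-0.652,0],0],[0.01,[0.42,-0.652,0],0],[0.01,[0.42,-0.652,0],0],[0.01,[0.42,-0.652,0],0],[0.01,[0,0,0],0],[0.01,[0,0,0],0]]}}

```text
t: 11.7
tool_pos: [0.5197, -0.1841, 0.1434]
orientation: [0.503, -3.1, -0.002]
force: [0.6, 0.9, -2.9]
opening: 0.0174
gripper_force: 40.0
```

```bash
python3 -c "from h import go;go(.5205,-.1837,.0435,18.6)"
```

```text
t 11.7 turn -0.003 shift [-0.001  -0.      0.0999] open 0.0174 q6 -2.33 tilt [-0.001  0.001 -1.   ]
```

To row units: 0.04 m is 0.8, 0.03 m is 0.6, -0.003 rad is -0.001.

Emit:
{"api": "tcp_steps", "payload": {"increments": [[0.01,[-0.02,0,0.8],-0.001],[0.01,[0,0,0.6],0],[0.01,[0,0,0.3],0],[0.01,[0,0,0.2],0],[0.01,[0,0,0],0],[0.01,[0,0,0],0],[0.01,[0,0,0],0]]}}

```text
t: 12.4
tool_pos: [0.5227, -0.1838, 0.051]
orientation: [-0.511, 3.097, -0.003]
force: [0.7, 0.3, -3.0]
opening: 0.0176
gripper_force: 40.0
```

```bash
python3 -c "from h import go;go(.5205,-.1837,.0435,18.6)"
```

```text
t 12.4 turn 0.003 shift [0.002  0.0008 0.0075] open 0.0176 q6 -2.33 tilt [ 0.003 -0.001 -1.   ]
```

To row units: -0.04 m is -0.8, -0.02 m is -0.4.

Emit:
{"api": "tcp_steps", "payload": {"increments": [[0.01,[0.04,0.016,0.1],0],[0.01,[0,0,0.06],0],[0.01,[0,0,0],0],[0.01,[0,0,0],0],[0.03,[0,0,0],0],[0.03,[0,0,0],0],[0.03,[0,0,0],0],[0.03,[0,0,-0.4],0],[0.03,[0,0,-0.8],0],[0.03,[0,0,-0.8],0],[0.05,[0,0,0],0]]}}

```text
t: 13.5
tool_pos: [0.5229, -0.1849, 0.1479]
orientation: [-0.51, 3.091, -0.009]
force: [1.3, -0.4, 1.0]
opening: 0.0344
gripper_force: 0.0
```

```bash
python3 -c "from h import go;go(.4525,.329,.14,-17.5)"
```

```text
t 13.5 turn 0.633 shift [0.2217 0.469  0.005 ] open 0.0344 q6 -2.33 tilt [ 0.01  -0.004 -1.   ]
```

To row units: 0.0361 m is 0.722, 0.017 m is 0.34, 0.1266 rad is 0.0403.

Emit:
{"api": "tcp_steps", "payload": {"increments": [[0.05,[0,0,0],0.0403],[0.05,[0,0,0],0.0403],[0.05,[0,0,0],0.0403],[0.05,[0,0,0],0.0403],[0.05,[0,0,0],0.0403],[0.05,[0.34,0.722,0],0],[0.05,[0.34,0.722,0],0],[0.05,[0.34,0.722,0],0],[0.05,[0.34,0.722,0],0],[0.05,[0.34,0.722,0],0],[0.05,[0.34,0.722,0],0],[0.05,[0.34,0.722,0],0],[0.05,[0.34,0.722,0],0],[0.05,[0.34,0.722,0],0],[0.05,[0.34,0.722,0],0],[0.05,[0.34,0.722,0],0],[0.05,[0.34,0.722,0],0],[0.05,[0.34,0.722,0],0],[0.05,[0,0,0],0],[0.05,[0,0,0],0]]}}

```text
t: 15.5
tool_pos: [0.4491, 0.3313, 0.1402]
orientation: [-0.475, -3.105, 0.002]
force: [0.6, -0.5, -0.2]
opening: 0.0493
gripper_force: 0.0
```

Run:
```python
from h import *
from plant import read_camera
go(.4522,.329,.047,-17.5)
c=read_camera("top");np.savez("top2.npz",**c);cv2.imwrite("pics/r2.png",cv2.resize(c["image"][145:265,360:510,::-1],None,fx=5,fy=5,interpolation=cv2.INTER_CUBIC))
```

```text
t 15.5 turn 0.002 shift [-0.0037 -0.0011  0.0932] open 0.0493 q6 -0.72 tilt [-0.001 -0.001 -1.   ]
```

View pics/r2.png

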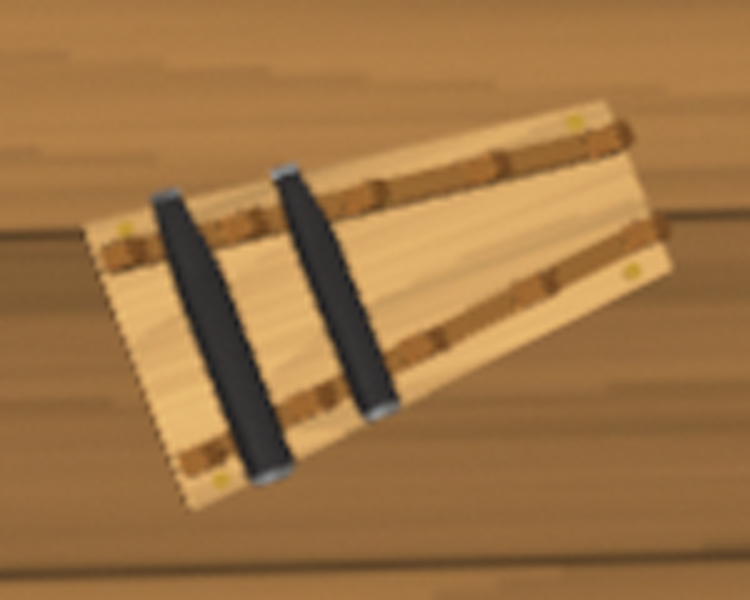

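Longest and long now lie in adjacent notches; long runs from tip (285,168) to struck end (380,408). The next step checks its centring and grips the third punch.

Run:
```python
from h import *
c=dict(np.load("top2.npz"))
inrest(c,(167,190),(270,470),.045)
inrest(c,(285,168),(380,406),.042)
```

```text
tip [0.0679 0.0848] end [-0.0652  0.087 ] mid [0.0014 0.0859] L 0.1331
tip [0.0593 0.0314] end [-0.0553  0.0309] mid [0.002  0.0311] L 0.1146
```

Emit:
{"api": "tcp_steps", "payload": {"increments": [[0.05,[-0.074,-0.022,0.6],0],[0.05,[0,0,0.6],0],[0.05,[0,0,0.4],0],[0.05,[0,0,0.25],0],[0.05,[0,0,0],0],[0.05,[0,0,0],0],[0.01,[0,0,0],0],[0.01,[0,0,0],0],[0.01,[0,0,0],0],[0.01,[0,0,0],0],[0.01,[0,0,0],0],[0.01,[0,0,0],0]]}}

```text
t: 16.75
tool_pos: [0.453, 0.3289, 0.0489]
orientation: [0.478, 3.105, 0.001]
force: [-0.4, 0.8, 1.6]
opening: 0.0144
gripper_force: 40.0
```

```bash
python3 -c "from h import go;go(.5398,-.2364,.145,18.6)"
```

```text
t 16.75 turn -0.63 shift [ 0.098  -0.5634 -0.0963] open 0.0144 q6 -0.73 tilt [ 0.  0. -1.]
```

To row units: -0.0402 m is -0.804, 0.007 m is 0.14, -0.126 rad is -0.0401.

Emit:
{"api": "tcp_steps", "payload": {"increments": [[0.01,[0,0,-0.4],0],[0.01,[0,0,-0.8],0],[0.01,[0,0,-0.7],0],[0.01,[0,0,0],-0.0401],[0.01,[0,0,0],-0.0401],[0.01,[0,0,0],-0.0401],[0.01,[0,0,0],-0.0401],[0.01,[0,0,0],-0.0401],[0.01,[0.14,-0.804,0],0],[0.01,[0.14,-0.804,0],0],[0.01,[0.14,-0.804,0],0],[0.01,[0.14,-0.804,0],0]]}}

```text
t: 17.95
tool_pos: [0.4772, 0.1659, 0.1432]
orientation: [0.508, -3.1, 0.0]
force: [0.0, -0.1, -1.8]
opening: 0.0147
gripper_force: 40.0
```

Emit:
{"api": "tcp_steps", "payload": {"increments": [[0.01,[0.14,-0.804,0],0],[0.01,[0.14,-0.804,0],0],[0.01,[0.14,-0.804,0],0],[0.01,[0.14,-0.804,0],0],[0.01,[0.14,-0.804,0],0],[0.01,[0.14,-0.804,0],0],[0.01,[0.14,-0.804,0],0],[0.01,[0.14,-0.804,0],0],[0.01,[0.14,-0.804,0],0],[0.01,[0.14,-0.804,0],0],[0.01,[0,0,0],0],[0.01,[0,0,0],0],[0.01,[0,0,0],0]]}}

```text
t: 19.25
tool_pos: [0.5389, -0.235, 0.1431]
orientation: [0.507, -3.099, -0.002]
force: [-0.1, -0.6, -2.1]
opening: 0.0148
gripper_force: 40.0
```

```bash
python3 -c "from h import go;go(.539,-.237,.043,18.6)"
```

```text
t 19.25 turn -0.0 shift [ 0.0005 -0.002   0.1001] open 0.0148 q6 -2.39 tilt [-0.001  0.001 -1.   ]
```

To row units: 0.04 m is 0.8, 0.03 m is 0.6.

Emit:
{"api": "tcp_steps", "payload": {"increments": [[0.01,[0.02,-0.04,0.8],0],[0.01,[0,0,0.6],0],[0.01,[0,0,0.3],0],[0.01,[0,0,0.16],0],[0.01,[0,0,0],0],[0.01,[0,0,0],0],[0.01,[0,0,0],0]]}}

```text
t: 19.95
tool_pos: [0.5402, -0.2388, 0.0526]
orientation: [-0.507, 3.098, -0.003]
force: [0.4, 0.2, -1.9]
opening: 0.0146
gripper_force: 40.0
```

```bash
python3 -c "from h import go;go(.539,-.237,.043,18.6)"
```

```text
t 19.95 turn -0.0 shift [0.0006 0.0021 0.0095] open 0.0146 q6 -2.4 tilt [ 0.003 -0.001 -1.   ]
```

To row units: -0.04 m is -0.8, -0.02 m is -0.4.

Emit:
{"api": "tcp_steps", "payload": {"increments": [[0.01,[0.012,0.042,0.12],0],[0.01,[0,0,0.08],0],[0.01,[0,0,0],0],[0.01,[0,0,0],0],[0.028,[0,0,0],0],[0.028,[0,0,0],0],[0.028,[0,0,0],0],[0.028,[0,0,-0.4],0],[0.028,[0,0,-0.8],0],[0.028,[0,0,-0.8],0],[0.05,[0,0,0],0]]}}

```text
t: 21.05
tool_pos: [0.5413, -0.2384, 0.1476]
orientation: [-0.506, 3.092, -0.01]
force: [0.5, -0.6, 1.0]
opening: 0.0323
gripper_force: 0.0
```

```bash
python3 -c "from h import go;go(.449,.1596,.14,12.3)"
```

```text
t 21.05 turn 0.109 shift [0.0054 0.4086 0.0047] open 0.0323 q6 -2.4 tilt [ 0.009 -0.005 -1.   ]
```

To row units: 0.0409 m is 0.818, 0.0005 m is 0.01, 0.109 rad is 0.0347.

Emit:
{"api": "tcp_steps", "payload": {"increments": [[0.05,[0,0,0],0.0347],[0.05,[0.01,0.818,0],0],[0.05,[0.01,0.818,0],0],[0.05,[0.01,0.818,0],0],[0.05,[0.01,0.818,0],0],[0.05,[0.01,0.818,0],0],[0.05,[0.01,0.818,0],0],[0.05,[0.01,0.818,0],0],[0.05,[0.01,0.818,0],0],[0.05,[0.01,0.818,0],0],[0.05,[0.01,0.818,0],0],[0.05,[0,0,0],0],[0.05,[0,0,0],0],[0.05,[0,0,0],0]]}}

```text
t: 22.45
tool_pos: [0.4456, 0.1612, 0.1402]
orientation: [0.337, -3.123, 0.001]
force: [-0.5, 0.1, 0.9]
opening: 0.05
gripper_force: 0.0
```

Run:
```python
from h import *
from plant import read_camera
go(.4495,.1597,.0465,12.3)
c=read_camera("top");np.savez("top3.npz",**c);cv2.imwrite("pics/r3.png",cv2.resize(c["image"][145:265,360:510,::-1],None,fx=5,fy=5,interpolation=cv2.INTER_CUBIC))
```

```text
t 22.45 turn 0.0 shift [-0.0035 -0.0022  0.0937] open 0.05 q6 -1.55 tilt [-0.    -0.001 -1.   ]
```

View pics/r3.png

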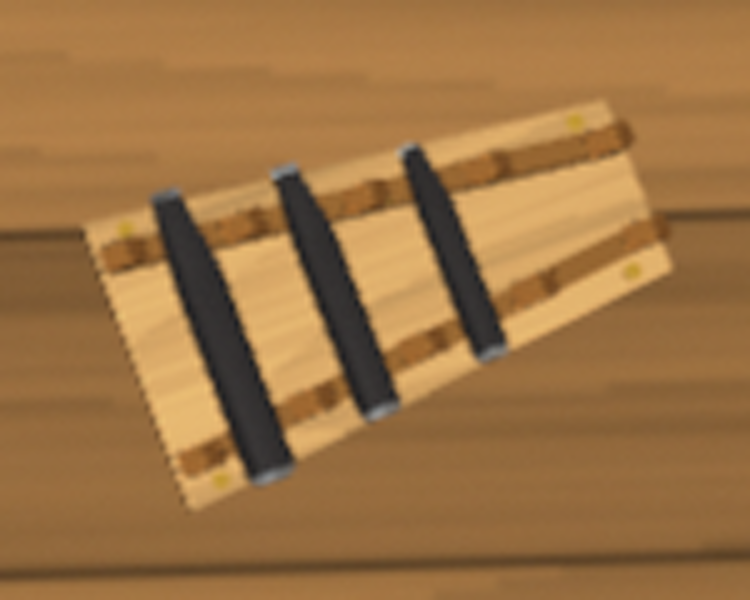

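Three punches are seated in order; short runs from (408,148) to (490,353). Next I grip the shortest.

Run:
```python
from h import *
c=dict(np.load("top3.npz"))
inrest(c,(408,147),(490,351),.039)
```

```text
tip [ 0.0494 -0.0242] end [-0.0491 -0.0242] mid [ 0.0001 -0.0242] L 0.0986
```

Emit:
{"api": "tcp_steps", "payload": {"increments": [[0.05,[-0.07,-0.044,0.6],0],[0.05,[0,0,0.6],0],[0.05,[0,0,0.4],0],[0.05,[0,0,0.25],0],[0.05,[0,0,0],0],[0.05,[0,0,0],0],[0.008,[0,0,0],0],[0.008,[0,0,0],0],[0.008,[0,0,0],0],[0.008,[0,0,0],0],[0.008,[0,0,0],0],[0.008,[0,0,0],0]]}}

```text
t: 23.7
tool_pos: [0.4495, 0.1607, 0.0483]
orientation: [-0.338, 3.123, -0.0]
force: [-0.2, 0.8, 1.3]
opening: 0.0113
gripper_force: 40.0
```

```bash
python3 -c "from h import go;go(.5574,-.2895,.142,18.6)"
```

```text
t 23.7 turn -0.109 shift [ 0.0413 -0.4611 -0.0937] open 0.0113 q6 -1.55 tilt [ 0. -0. -1.]
```

To row units: -0.04 m is -0.8, -0.0386 m is -0.772, -0.109 rad is -0.0347.

Emit:
{"api": "tcp_steps", "payload": {"increments": [[0.008,[0,0,-0.4],0],[0.008,[0,0,-0.8],0],[0.008,[0,0,-0.68],0],[0.008,[0,0,0],-0.0347],[0.008,[0.068,-0.772,0],0],[0.008,[0.068,-0.772,0],0],[0.008,[0.068,-0.772,0],0],[0.008,[0.068,-0.772,0],0],[0.008,[0.068,-0.772,0],0],[0.008,[0.068,-0.772,0],0],[0.008,[0.068,-0.772,0],0],[0.008,[0.068,-0.772,0],0],[0.008,[0.068,-0.772,0],0],[0.008,[0.068,-0.772,0],0],[0.008,[0.068,-0.772,0],0],[0.008,[0.068,-0.772,0],0],[0.008,[0,0,0],0],[0.008,[0,0,0],0],[0.008,[0,0,0],0]]}}

```text
t: 25.6
tool_pos: [0.558, -0.2905, 0.1417]
orientation: [0.507, -3.1, -0.002]
force: [0.5, -0.3, -1.3]
opening: 0.0116
gripper_force: 40.0
```

```bash
python3 -c "from h import go;go(.558,-.2914,.0423,18.6)"
```

```text
t 25.6 turn -0.0 shift [ 0.0002 -0.001   0.0994] open 0.0116 q6 -2.46 tilt [-0.001  0.001 -1.   ]
```

To row units: 0.04 m is 0.8, 0.03 m is 0.6.

Emit:
{"api": "tcp_steps", "payload": {"increments": [[0.008,[0.02,0,0.8],0],[0.008,[0,0,0.6],0],[0.008,[0,0,0.3],0],[0.008,[0,0,0.16],0],[0.008,[0,0,0],0],[0.008,[0,0,0],0],[0.008,[0,0,0],0]]}}

```text
t: 26.3
tool_pos: [0.5586, -0.2924, 0.0512]
orientation: [-0.507, 3.098, -0.003]
force: [-0.2, 0.5, -0.2]
opening: 0.0112
gripper_force: 40.0
```

```bash
python3 -c "from h import go;go(.558,-.2914,.0423,18.6)"
```

```text
t 26.3 turn -0.0 shift [0.0002 0.0011 0.0089] open 0.0112 q6 -2.46 tilt [ 0.003 -0.002 -1.   ]
```

To row units: -0.04 m is -0.8, -0.02 m is -0.4.

Emit:
{"api": "tcp_steps", "payload": {"increments": [[0.008,[0,0.02,0.12],0],[0.008,[0,0,0.07],0],[0.008,[0,0,0],0],[0.008,[0,0,0],0],[0.025,[0,0,0],0],[0.025,[0,0,0],0],[0.025,[0,0,0],0],[0.025,[0,0,-0.4],0],[0.025,[0,0,-0.8],0],[0.025,[0,0,-0.8],0],[0.03,[0,0,-0.8],0],[0.03,[0,0.8,0],0],[0.03,[0,0.8,0],0],[0.03,[0,0.8,0],0],[0.03,[0,0.8,0],0],[0.03,[0,0.8,0],0],[0.03,[0,0.8,0],0],[0.03,[0,0.8,0],0],[0.03,[0,0.8,0],0],[0.03,[0,0.8,0],0]]}}

```text
t: 28.3
tool_pos: [0.4415, 0.0518, 0.1794]
orientation: [-0.507, 3.1, 0.0]
force: [0.6, 0.5, -0.3]
opening: 0.0302
gripper_force: 0.0
```

Run:
```python
from h import *
from plant import read_camera
c=read_camera("top");np.savez("top4.npz",**c);cv2.imwrite("pics/t4.png",c["image"][:,:,::-1]);cv2.imwrite("pics/r4.png",cv2.resize(c["image"][145:265,360:510,::-1],None,fx=5,fy=5,interpolation=cv2.INTER_CUBIC))
s=read_camera("scene");cv2.imwrite("pics/s4.png",cv2.resize(s["image"][180:270,130:280,::-1],None,fx=5,fy=5,interpolation=cv2.INTER_CUBIC))
D=c["depth"];v,u=np.mgrid[0:480,0:640]
X=(np.stack([(u-c["cx"])/c["fx"]*D,(v-c["cy"])/c["fy"]*D,D],-1)-c["t"])@c["R"]
a=np.radians(18.6);L=(X[...,:2]-[.5356,-.2078])@np.array([[np.cos(a),-np.sin(a)],[np.sin(a),np.cos(a)]])
dark=(c["image"].max(2)<75)
for n,y in(("shortest",-.084),("short",-.028),("long",.028),("longest",.084)):
    m=dark&(abs(L[...,1]-y-.002)<.02)&(abs(L[...,0])<.09)
    z=L[m];h=X[m][:,2];i=z[:,0]
    k=np.polyfit(i,z[:,1],1);print(n,"x",i.min().round(4),i.max().round(4),"y",z[:,1].mean().round(4),"skew deg",np.degrees(k[0]).round(1),"z tip/mid/end",[np.median(h[q]).round(4) for q in(i>.02,abs(i)<.02,i<-.02)])
```

```text
shortest x -0.0373 0.0394 y -0.0831 skew deg -0.2 z tip/mid/end [np.float64(0.0307), np.float64(0.0347), np.float64(0.0346)]
short x -0.0474 0.0479 y -0.025 skew deg -0.5 z tip/mid/end [np.float64(0.0334), np.float64(0.0385), np.float64(0.0379)]
long x -0.0549 0.0568 y 0.0313 skew deg -0.1 z tip/mid/end [np.float64(0.0373), np.float64(0.0408), np.float64(0.0413)]
longest x -0.0653 0.0658 y 0.0865 skew deg -0.3 z tip/mid/end [np.float64(0.0401), np.float64(0.0443), np.float64(0.0446)]
```

View pics/r4.png

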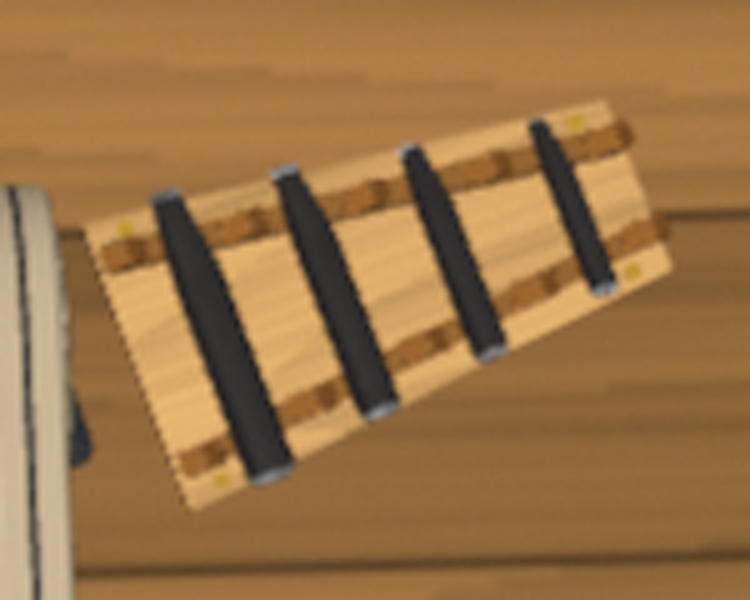

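View pics/s4.png

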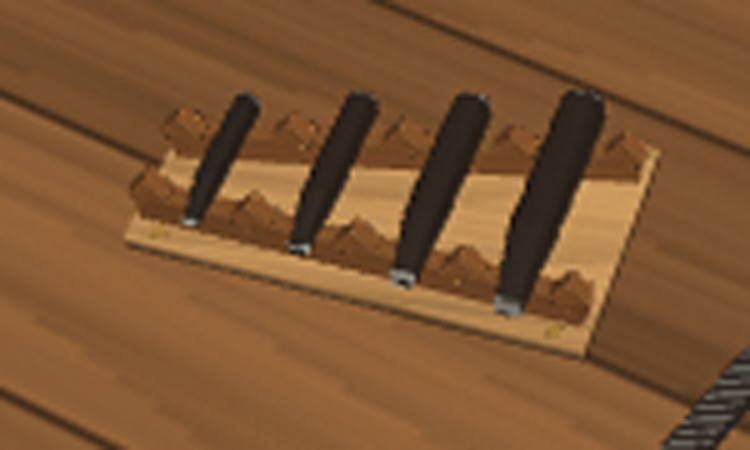

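View pics/t4.png

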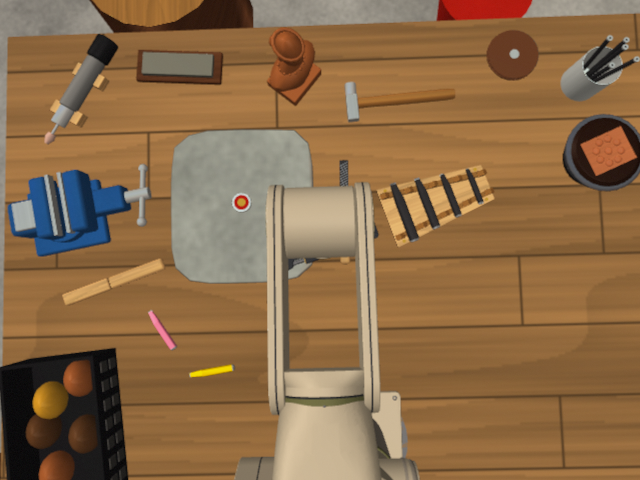

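The final pictures show all four punches flat, straight and centred in their notches, in order: longest at (405,212) at the wide end, shortest at (475,187) at the narrow end. The tin at (241,202), the file and the hammer are where they were. The gripper is clear of everything.

```bash
python3 -c "from plant import robot;print(robot.close_job())"
```

```text
the job is handed in; nothing more can be done
None
```

All four punches lie in the tool rest in order of length, shortest at the narrow end, flat and centred to within about 2 mm by camera; the tin, file and hammer were left untouched, and the job was handed in at about 28 s.

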